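# Open the label printer with the push-to-open cover

### The arm

A 6-joint arm with a two-finger parallel gripper is mounted at the origin on the work surface. World frame = base frame: x ahead of the robot, y to its left, z up, the work surface at z = 0. Lengths are in m, angles in rad, forces in N, time in s.
With the tool pointing down it reaches from about 0.375 to 0.9 m from the base axis. Payload 3.1 kg.
Tool frame: the origin (TCP) lies midway between the tips of the shut fingers; the grasp point (between the pads) lies pinch_z behind it (pinch_z is the distance from the TCP to the grasp point, in m); y points along the fingers, z is the direction in which the jaws open and shut, and the axes are right-handed (so a half turn about y gives the same grasp; the last joint's range is limited). The gripper opens to 87 mm and grips with 3 to 60 N. Pads are 19 mm wide; open, the fingers measure 117 mm over their backs; the gripper's body (75 mm by 190 mm) begins 51 mm behind the grasp point.
Start: joints at [-1.44, 0.527, 1.433, -0, 1.181, -0.178], TCP at [0.19, -0.595, 0.223] pointing down, gripper open.
Joint ranges: [-3.08, 3.08], [-0.75, 2.2], [0.22, 2.44], [-1.43, 4.57], [0, 2.65], [-2.85, 2.85]. Speed limits (rad/s): [2.79, 2.79, 3.14, 3.14, 3.14, 3.14].

### API

Orientations are given as a unit quaternion [x, y, z, w].
In Python, from rig import get_obs, camera, hand_in, pinch_z gives the robot as it stands. The module is installed in compiled form; this text tells all that it offers.
- The arm moves only by the tool arm_command, never from a script. Its argument "plan" is a list of rows, each a list of 2 entries, a list of its own where there are three numbers: the shift along the world's x, y, z in units of 25 mm (1.0 is 25 mm), then the turn about the world's z in units of 5 degrees (1.0 is 5 degrees). A call has 1 to 5 rows; each row is the pose to reach, as a shift and turn from the pose commanded when the call began; what a row does not reach only later rows make up. A row lasts 1/10 s, in which the tool goes at most 50 mm and 8.59 degrees, less where a joint would pass 70% of its speed; a pose out of reach is approached as far as the arm can. A call with a gripper value outside its range is refused whole. "fingers" is the opening, from -1 (shut) to 1 (fully open), set as the call begins (left out, the last holds). The fingers move at their own pace and stop on an object; "force" is the grip in N (left out, the last holds). Time passes only in rows, so rows that repeat a pose let the fingers close. It gives the time, the measured TCP pose, the force and the opening at its end, in the units of the state.
- get_obs(): the state, without advancing time (a new reading comes with each control period).
- camera(name): name is "scene" or "side" or "wrist"; returns a dict with "pixels" (480x640x3 uint8, red, green, blue), "camera_matrix" (3x3 intrinsics, pixels), "R" (3x3) and "t" (3): a world point X has camera coordinates R X + t. Camera axes: x right, y down, z forward; pixel columns grow to the right and rows downward; lengths in m; the calibration is good to about 2 mm. A picture is of the moment at which its call begins. There is no depth.
- hand_in(): hands the job in, once; it reports no verdict.
The state is a dict: "time": time; "q": joint angles; "joint_velocities": joint speeds; "joint_torque": joint torques, N m; "position": TCP position; "tool_rot": TCP orientation; "ft_force": force on the tool from outside, world axes, zero at the start; "moment": the same for the moment, N m; "grip_width": finger opening in m.
Only numpy, scipy, OpenCV 4.12 (cv2) and the standard library are available. Lean on these libraries where they do the work, as an engineer would, in place of code of your own. Each camera call takes 0.05 s, during which the arm holds its last target.

### The job

The wider of the two label printers is out of labels: with a fingertip press down the front of its cover and let go, so that the catch releases and the cover springs ajar, then push the cover up and back until it stays fully open against its stop. Only touch and push: do not take hold of the cover, leave the narrow printer shut, and leave the can, the tape roll and the tape dispenser where they stand.

Things in the scene. Friction and masses are not known exactly. Their poses are not given: they have to be found in the camera images.
- wide_printer: The wide desktop label printer, dark grey plastic, fixed to the bench: 180 mm wide (its y), 190 mm deep (its x), 133 mm high. Origin: centre of its underside on the bench; x points from its front (side with the label slot, nearer the robot) to its back, z up. Black cover plate on top, between two 12 mm side cheeks. The two printers may change places.
- wide_cover (a joint): Angle of the wide printer's cover about its hinge, rad: 0 shut (level, latched), negative when pressed down (stop at -0.045), positive swinging up and back, to a stop at 1.8. The cover to open, 120 g. Sprung ajar it rests at about 0.75 on a spring plunger; it falls back there if let go before upright (1.57), and past upright falls open onto its stop and stays.
- wide_press (a point): Middle of the ribbed area at the front of the wide cover, on its upper face, 14 mm behind its front edge, to press on; 133 mm above the bench when shut. Moves with the cover; its z is the plate's normal (up when shut).
- wide_hinge (a point): Middle of the wide cover's hinge line, 70 mm behind the printer's centre and 129.5 mm above the bench. Its axes turn with the cover: the plate (152 mm wide, 7 mm thick, 160 mm long, mid-plane through the hinge) runs from here along -x; y is the hinge line; z is the plate's normal.
- narrow_printer: The narrow desktop label printer, dark grey plastic, fixed to the bench: 115 mm wide (its y), 190 mm deep (its x), 133 mm high. Origin: centre of its underside on the bench; x points from its front (side with the label slot, nearer the robot) to its back, z up. Black cover plate on top, between two 12 mm side cheeks. The two printers may change places.
- narrow_cover (a joint): Angle of the narrow printer's cover about its hinge, rad: 0 shut (level, latched), negative when pressed down (stop at -0.045), positive swinging up and back, to a stop at 1.8. It has the same catch; it is not to be opened.
- narrow_press (a point): Middle of the ribbed area at the front of the narrow cover, on its upper face, 14 mm behind its front edge, to press on; 133 mm above the bench when shut. Moves with the cover; its z is the plate's normal (up when shut).
- narrow_hinge (a point): Middle of the narrow cover's hinge line, 70 mm behind the printer's centre and 129.5 mm above the bench. Its axes turn with the cover: the plate (87 mm wide, 7 mm thick, 160 mm long, mid-plane through the hinge) runs from here along -x; y is the hinge line; z is the plate's normal.
- wide_edge (a point): Middle of the wide cover's front edge (mid-thickness), 160 mm from the hinge. Moves with the cover. Pressing the front down 4 to 5 mm (about -0.03 rad, 3 to 4 N; it bottoms out at 6 to 7 mm) frees the catch; as the finger rises again the cover follows and stops ajar, this edge then about 110 mm higher. It does not latch again.
- can: Plain aluminium drinks can, 66 mm diameter, 115 mm high, loose; origin: centre of its underside. Bystander.
- tape: Roll of brown tape lying flat, 100 mm diameter, 48 mm high, loose; origin: centre of its underside. Bystander.
- dispenser: Black desk tape dispenser, 150 x 60 mm, 90 mm high, loose; origin: centre of its underside. Bystander.
Mind the look-alikes: they are no part of the job. What is shaped like the narrow_printer but purple is not meant.

How it is judged:
By the outcome, as a careful person would: the job done as asked, in the order asked, and still so for the second after the job is handed in, with the robot touching nothing.
It also fails if it takes over 43 s, if anything falls off the work surface, if the arm or the gripper's body presses on something with over 40 N, if the wrist force passes 120 N, or if a joint passes its speed limit or range.

## Working session

There is one attempt and no reset: what is moved stays moved. The work goes in short steps, Python scripts to look and compute and a tool call to move; the robot and the scene stay as the last step left them, time stands still between calls to the robot, and variables do not carry over. Pictures are saved under pics/ and viewed, and the job is handed in when it is done.

Besides the shell and the picture viewer there is one more tool, called in YAML: its name, and indented under it one key for each argument. arm_command: Moves the arm, as the interface text tells. Its arguments: {"type":"object","properties":{"plan":{"type":"array"},"fingers":{"type":"number"},"force":{"type":"number"}},"required":["plan"]}

```bash
mkdir -p pics; python3 - <<'E'
from rig import *
import cv2,numpy as np
o=get_obs();print({k:np.round(v,3).tolist() for k,v in o.items()},pinch_z)
for n in ["scene","side","wrist"]:
    c=camera(n);cv2.imwrite(f"pics/{n}0.png",c["pixels"][:,:,::-1]);print(n,c["camera_matrix"].round(1).tolist(),c["R"].round(3).tolist(),c["t"].round(3).tolist())
E
```

```text
{'time': 0.0, 'q': [-1.44, 0.528, 1.434, -0.0, 1.181, -0.178], 'joint_velocities': [-0.0, 0.0, 0.0, 0.0, 0.001, -0.001], 'joint_torque': [-0.001, -44.006, -17.659, 0.063, 0.058, -0.0], 'position': [0.19, -0.595, 0.222], 'tool_rot': [-0.109, 0.699, -0.698, 0.109], 'ft_force': [0.087, -0.744, 0.527], 'moment': [-0.033, 0.046, 0.043], 'grip_width': 0.087} 0.0187
scene [[498.1, 0.0, 324.7], [0.0, 498.1, 239.8], [0.0, 0.0, 1.0]] [[0.247, 0.969, 0.006], [0.814, -0.204, -0.544], [-0.526, 0.139, -0.839]] [-0.157, -0.385, 1.816]
side [[611.4, 0.0, 313.4], [0.0, 611.4, 233.5], [0.0, 0.0, 1.0]] [[-0.913, -0.409, 0.005], [-0.28, 0.618, -0.734], [0.297, -0.672, -0.679]] [0.548, 0.232, 1.775]
wrist [[403.6, 0.0, 315.9], [0.0, 403.6, 235.8], [0.0, 0.0, 1.0]] [[0.304, -0.953, -0.002], [-0.924, -0.296, 0.241], [-0.23, -0.071, -0.971]] [-0.625, -0.029, 0.39]
```

View pics/scene0.png

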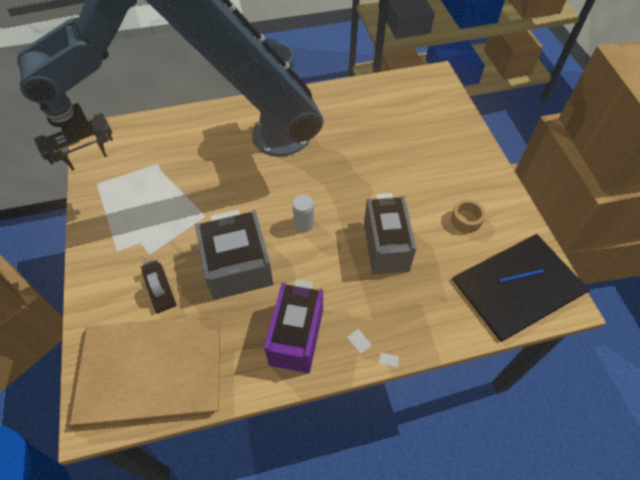

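View pics/side0.png

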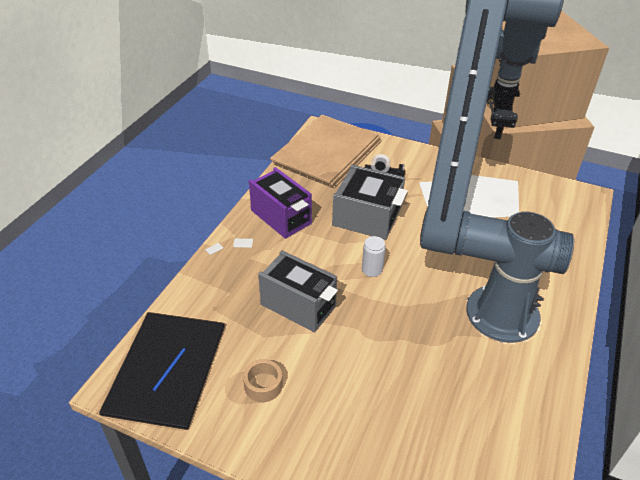

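Candidates in the scene view: a wide grey printer at (235,255), a narrow grey one at (390,235) and a purple look-alike at (296,325). In the side view they are at (370,200), (298,290) and (282,200). By the description I choose the wide grey one, and I'll check it in a close crop.

```bash
python3 - <<'E'
import cv2,numpy as np
a=cv2.imread("pics/scene0.png")[195:305,180:290];b=cv2.imread("pics/side0.png")[150:250,320:420]
a=cv2.resize(a,(400,400),interpolation=2);b=cv2.resize(b,(400,400),interpolation=2)
cv2.imwrite("pics/crop0.png",np.hstack([a,b]))
E
```

```text
(no output)
```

View pics/crop0.png

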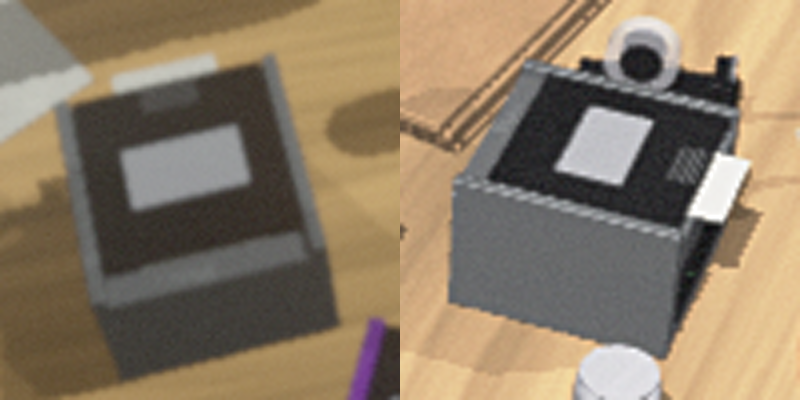

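The crop shows the wide grey printer: the label and ribs at its front face the robot, scene (230,222), and its cheeks are visible on both sides. Next I'll measure its corners in both views.

```bash
cat > h.py <<'E'
import numpy as np
from rig import *
def ray(c,uv,z):
    K,R,t=c["camera_matrix"],c["R"],c["t"]
    C=-R.T@t; d=R.T@np.linalg.inv(K)@np.array([uv[0],uv[1],1.]); return C+d*(z-C[2])/d[2]
def proj(c,X):
    p=c["camera_matrix"]@(c["R"]@np.asarray(X)+c["t"]);return p[:2]/p[2]
E
python3 - <<'E'
from h import *
s=camera("scene");d=camera("side")
S={'FL':(66,105),'FR':(270,57),'BR':(325,250),'BL':(95,305)} # FL = low y
# side view: near side is high y
D={'FR':(683,235),'BR':(455,182),'BL':(530,65),'FL':(738,112)}
def rep(n,c,P):
    q={k:ray(c,v,.133) for k,v in P.items()}
    for k in q: print(n,k,q[k].round(4))
    m=sum(q.values())/4; ax=(q['BL']+q['BR']-q['FL']-q['FR'])/2
    print(' centre',m.round(4),'yaw',np.degrees(np.arctan2(ax[1],ax[0])).round(1),'depth',np.linalg.norm(ax).round(3),'width',np.linalg.norm(q['FL']-q['FR']).round(3),np.linalg.norm(q['BL']-q['BR']).round(3))
rep('scene',s,{k:(180+v[0]*110/400,195+v[1]*110/400) for k,v in S.items()})
rep('side',d,{k:(320+(v[0]-400)/4,150+v[1]/4) for k,v in D.items()})
# sticker center
print('sticker',ray(s,(180+185*.275,195+167*.275),.133),ray(d,(320+204/4,150+147/4),.133))
print('can top', ray(s,(303,200),.115), ray(d,(375,243),.115))
E
```

```text
scene FL [ 0.4246 -0.3232  0.133 ]
scene FR [ 0.4172 -0.1584  0.133 ]
scene BR [ 0.6053 -0.1493  0.133 ]
scene BL [ 0.6101 -0.3228  0.133 ]
 centre [ 0.5143 -0.2384  0.133 ] yaw 1.5 depth 0.187 width 0.165 0.174
side FR [ 0.4063 -0.1575  0.133 ]
side BR [ 0.5938 -0.1441  0.133 ]
side BL [ 0.5964 -0.315   0.133 ]
side FL [ 0.4156 -0.3257  0.133 ]
 centre [ 0.503  -0.2356  0.133 ] yaw 3.7 depth 0.185 width 0.169 0.171
sticker [ 0.50562638 -0.24045906  0.133     ] [ 0.50066171 -0.23586354  0.133     ]
can top [ 0.39986204 -0.0081392   0.115     ] [ 0.40346793 -0.00913791  0.115     ]
```

```bash
python3 - <<'E'
from h import *
from scipy.spatial.transform import Rotation as Ro
o=get_obs();print(Ro.from_quat(o["tool_rot"]).as_matrix().round(3))
s=camera("scene");d=camera("side")
print('rib',ray(s,(180+168*.275,195+97*.275),.133),ray(d,(320+288/4,150+165/4),.133))
E
```

```text
[[-0.953 -0.     0.304]
 [-0.304  0.001 -0.953]
 [-0.    -1.    -0.001]]
rib [ 0.4364714  -0.24377256  0.133     ] [ 0.43080077 -0.24198258  0.133     ]
```

arm_command:
  plan:
    - [[0,0,1],0]
    - [[0,0,1],0]
    - [[2,2,1],0]
    - [[3,4,1],0]
  fingers: -1

```text
time: 0.75
position: [0.252, -0.5182, 0.247]
tool_rot: [0.107, -0.698, 0.7, -0.108]
ft_force: [0.9, 0.5, -1.0]
grip_width: 0.0628
```

arm_command:
  plan:
    - [[1.2,1.6,0],-1]
    - [[2.4,3.2,0],-2]
    - [[3.6,4.8,0],-3]
    - [[4.8,6.4,0],-3]
    - [[5.6,7.8,0],-3]

```text
time: 1.25
position: [0.3928, -0.3202, 0.2472]
tool_rot: [-0.017, 0.707, -0.707, 0.017]
ft_force: [-0.2, -0.5, -0.4]
grip_width: 0.0232
```

arm_command:
  plan:
    - [[0.8,1.2,0],0]
    - [[1.2,2.3,0],0]
    - [[1.2,2.3,-0.5],0]
    - [[1.2,2.3,-1],0]
    - [[1.2,2.3,-1],0]

```text
time: 1.75
position: [0.4206, -0.2635, 0.2209]
tool_rot: [-0.018, 0.708, -0.706, 0.016]
ft_force: [0.1, 0.1, -0.2]
grip_width: 0.0004
```

```bash
python3 - <<'E'
from h import *
import cv2
print(get_obs()["position"],get_obs()["ft_force"],get_obs()["grip_width"])
im=[]
for n in ["wrist","side"]:
    c=camera(n)
    i=c["pixels"][:,:,::-1].copy()
    for P in [(.434,-.242,.133)]:
        p=proj(c,P);print(n,p);cv2.drawMarker(i,tuple(int(round(v)) for v in p),(0,0,255),0,10,1)
    im.append(i[:, :] if n=="wrist" else cv2.resize(i[100:260,290:450],(480,480),interpolation=2))
cv2.imwrite("pics/p1.png",cv2.resize(np.hstack(im),(800,343)))
E
```

```text
[ 0.42061113 -0.26354779  0.22090806] [ 0.06634665  0.148382   -0.21054272] 0.00041152600012311767
wrist [282.15513864 218.98269787]
side [391.06035607 190.98964355]
```

View pics/p1.png

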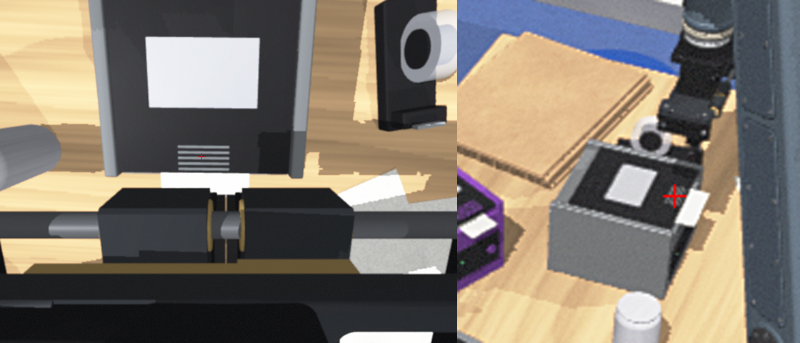

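The marker for (0.434, -0.242, 0.133) falls on the ribs in both views: wrist at about (203,157) and side at about (675,197) in this picture. I'll check where the arm has settled.

arm_command:
  plan:
    - [[0,0,0],0]
    - [[0,0,0],0]

```text
time: 2.05
position: [0.4217, -0.2655, 0.2231]
tool_rot: [0.016, -0.707, 0.707, -0.017]
ft_force: [0.2, 0.2, 0.7]
grip_width: 0.0003
```

arm_command:
  plan:
    - [[0.5,0.9,0],0]
    - [[0.5,0.9,-1],0]
    - [[0.5,0.9,-2],0]
    - [[0.5,0.9,-3],0]
    - [[0.5,0.9,-3],0]

```text
time: 2.55
position: [0.4323, -0.2412, 0.1454]
tool_rot: [-0.018, 0.708, -0.705, 0.015]
ft_force: [-0.2, 0.8, -0.7]
grip_width: 0.0005
```

arm_command:
  plan:
    - [[0,0,-0.1],0]
    - [[0,0,-0.2],0]
    - [[0,0,-0.3],0]
    - [[0,0,-0.4],0]
    - [[0,0,-0.4],0]

```text
time: 3.05
position: [0.434, -0.2425, 0.1377]
tool_rot: [0.017, -0.707, 0.707, -0.017]
ft_force: [-0.3, -0.0, 0.4]
grip_width: 0.0001
```

arm_command:
  plan:
    - [[0,0,-0.1],0]
    - [[0,0,-0.2],0]
    - [[0,0,-0.3],0]
    - [[0,0,-0.4],0]
    - [[0,0,-0.4],0]

```text
time: 3.55
position: [0.4341, -0.2426, 0.1274]
tool_rot: [0.017, -0.707, 0.707, -0.017]
ft_force: [-0.6, -0.2, 3.7]
grip_width: 0.0007
```

arm_command:
  plan:
    - [[0,0,0.2],0]
    - [[0,0,0.5],0]
    - [[-0.3,0,0.9],0]
    - [[-0.8,0,1.4],0]
    - [[-1.4,0,2],0]

```text
time: 4.05
position: [0.3979, -0.2419, 0.1782]
tool_rot: [-0.017, 0.707, -0.707, 0.017]
ft_force: [-0.2, 1.0, 0.1]
grip_width: 0.0007
```

arm_command:
  plan:
    - [[-0.2,0,0.6],0]
    - [[-0.2,0,1],0]
    - [[-0.2,0,1],0]
    - [[-0.2,0,1],0]

```text
time: 4.45
position: [0.394, -0.2424, 0.2026]
tool_rot: [0.017, -0.707, 0.707, -0.017]
ft_force: [0.5, -0.1, -0.7]
grip_width: 0.0005
```

```bash
python3 - <<'E'
from h import *
import cv2
print(get_obs()["position"],get_obs()["ft_force"])
im=[]
hx,hy=.574,-.236
for n in ["wrist","side"]:
    c=camera(n)
    i=c["pixels"][:,:,::-1].copy()
    a=np.radians(2.6)
    L=.16*np.cos(.75)
    P=(.434-.014*np.cos(a)+(.16-L)*np.cos(a),-.242+(.16-L)*np.sin(a),.1295+.16*np.sin(.75)); print(P)
    p=proj(c,P);print(n,p);cv2.drawMarker(i,tuple(int(round(v)) for v in p),(0,0,255),0,10,1)
    im.append(i if n=="wrist" else cv2.resize(i[100:260,290:450],(480,480),interpolation=2))
cv2.imwrite("pics/p2.png",cv2.resize(np.hstack(im),(800,343)))
E
```

```text
[ 0.3939978  -0.24240166  0.20264092] [ 0.46803197 -0.06164122 -0.67218892]
(np.float64(0.46289999978969965), np.float64(-0.24005257685500422), np.float64(0.23856220160373348))
wrist [316.53085204 124.96055517]
(np.float64(0.46289999978969965), np.float64(-0.24005257685500422), np.float64(0.23856220160373348))
side [385.14371349 162.55369736]
```

View pics/p2.png

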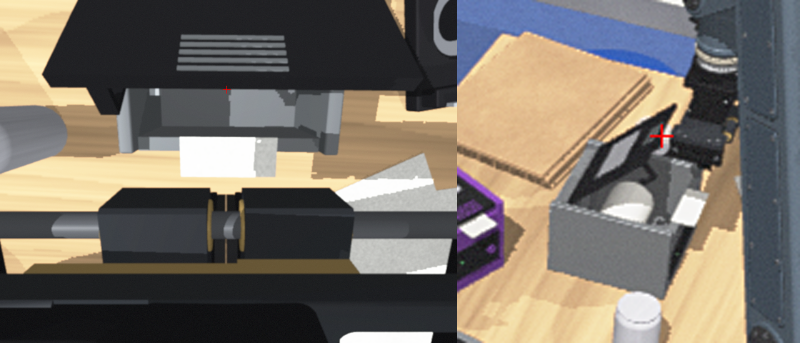

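The cover is ajar: its ribbed lip is at wrist (230,55), and the predicted edge matches at side (660,135). The fingertip stands in front of the edge and about 36 mm below it. Now I'll push back and up.

arm_command:
  plan:
    - [[0.8,0,0],0]
    - [[1.6,0,0],0]
    - [[2.2,0,0],0]
    - [[2.7,0,0.2],0]
    - [[3.2,0.1,0.6],0]

```text
time: 5.05
position: [0.4736, -0.2394, 0.2159]
tool_rot: [-0.018, 0.708, -0.706, 0.015]
ft_force: [-0.2, 0.2, 0.2]
grip_width: 0.0002
```

arm_command:
  plan:
    - [[0.5,0,0.4],0]
    - [[1,0,0.7],0]
    - [[1.5,0,1],0]
    - [[2,0.1,1.2],0]
    - [[2.5,0.1,1.4],0]

```text
time: 5.55
position: [0.5366, -0.2367, 0.2515]
tool_rot: [-0.018, 0.707, -0.706, 0.016]
ft_force: [-0.6, 0.5, 0.1]
grip_width: 0.0004
```

```bash
python3 - <<'E'
from h import *
import cv2
print(get_obs()["position"],get_obs()["ft_force"])
c=camera("side")
i=cv2.resize(c["pixels"][80:260,270:450,::-1],(480,480),interpolation=2)
w=camera("wrist")["pixels"][:,:,::-1]
cv2.imwrite("pics/p3.png",cv2.resize(np.hstack([w,i]),(800,343)))
E
```

```text
[ 0.53661182 -0.23671324  0.2514827 ] [-0.59979994  0.45300526  0.11491777]
```

View pics/p3.png

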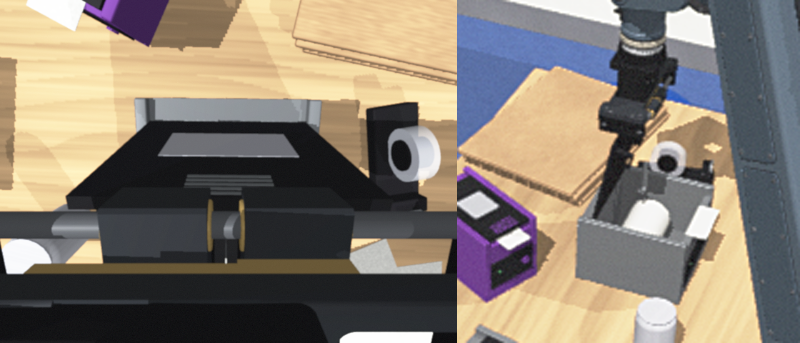

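The finger holds the cover up at about 1.3 rad: side shows the plate steep at (615,170), wrist shows the ribs just ahead of the fingers at (230,185). I'll keep pushing.

arm_command:
  plan:
    - [[0.5,0,0.1],0]
    - [[1,0,0.2],0]
    - [[1.5,0,0.2],0]
    - [[2,0.1,0.2],0]
    - [[2.5,0.1,0.2],0]

```text
time: 6.15
position: [0.5952, -0.2341, 0.2563]
tool_rot: [-0.021, 0.708, -0.706, 0.013]
ft_force: [-23.8, -1.9, 12.3]
grip_width: 0.0006
```

arm_command:
  plan:
    - [[0.1,0,0],0]
    - [[0.2,0,0],0]
    - [[0.2,0,0],0]
    - [[0.2,0,0],0]

```text
time: 6.55
position: [0.595, -0.2342, 0.2564]
tool_rot: [-0.025, 0.708, -0.706, 0.009]
ft_force: [-18.5, -0.4, 9.6]
grip_width: 0.0001
```

```bash
python3 - <<'E'
from h import *
import cv2
print(get_obs()["position"],get_obs()["ft_force"])
c=camera("side")
i=cv2.resize(c["pixels"][80:260,270:450,::-1],(480,480),interpolation=2)
w=camera("wrist")["pixels"][:,:,::-1]
cv2.imwrite("pics/p4.png",cv2.resize(np.hstack([w,i]),(800,343)))
E
```

```text
[ 0.59496851 -0.23417745  0.25643892] [-18.51575843  -0.44829183   9.61789495]
```

View pics/p4.png

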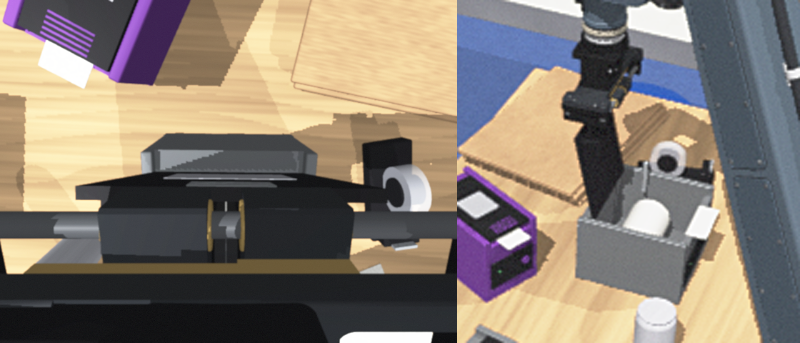

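At t = 6.55 s the side view shows the plate leaning slightly back at (605,165). A force of -18 N in x with the tip at x = 0.595 fits contact at the 1.8 rad stop. I'll back off straight and check that it stays.

arm_command:
  plan:
    - [[-0.4,0,0],0]
    - [[-1,0,0],0]
    - [[-2,0,0.2],0]
    - [[-3,0,0.5],0]
    - [[-4,0,1],0]

```text
time: 7.15
position: [0.5028, -0.2343, 0.2815]
tool_rot: [-0.017, 0.708, -0.706, 0.016]
ft_force: [0.8, 0.4, -0.8]
grip_width: 0.0004
```

arm_command:
  plan:
    - [[-1.5,0,0.5],0]
    - [[-2.5,-1,0.5],0]
    - [[-3.5,-2,0.5],0]
    - [[-4,-4,0.5],0]
    - [[-4,-4,0.5],0]

```text
time: 7.65
position: [0.4032, -0.3404, 0.2952]
tool_rot: [0.014, -0.705, 0.709, -0.015]
ft_force: [1.2, -0.2, 0.4]
grip_width: 0.0
```

arm_command:
  plan:
    - [[0,0,0],0]
    - [[0,0,0],0]
    - [[0,0,0],0]
    - [[0,0,0],0]
    - [[0,0,0],0]

```text
time: 8.15
position: [0.4044, -0.3341, 0.2951]
tool_rot: [-0.017, 0.707, -0.707, 0.017]
ft_force: [-0.6, -0.3, -0.4]
grip_width: 0.0006
```

```bash
python3 - <<'E'
from h import *
import cv2
print(get_obs()["position"],get_obs()["ft_force"])
im=[]
for n,(r,q) in {"scene":(130,170),"side":(80,270)}.items():
    c=camera(n);i=c["pixels"][:,:,::-1].copy()
    i=cv2.resize(i[r:r+180,q:q+180],(720,720),interpolation=2)
    a=np.radians(2.6)
    H=np.array([.434+.146*np.cos(a),-.242+.146*np.sin(a),.1295])
    for th,col in ((1.57,(0,255,0)),(1.8,(0,0,255))):
        E=H+.16*np.array([-np.cos(th)*np.cos(a),-np.cos(th)*np.sin(a),np.sin(th)])
        for s in(-.076,.076):
            p=(proj(c,E+s*np.array([-np.sin(a),np.cos(a),0]))-[q,r])*4
            cv2.drawMarker(i,tuple(int(round(v)) for v in p),col,0,16,1)
    im.append(i)
cv2.imwrite("pics/p5.png",cv2.resize(np.hstack(im),(800,400)))
cv2.imwrite("pics/scene5.png",camera("scene")["pixels"][:,:,::-1])
E
```

```text
[ 0.40436893 -0.33409404  0.29508305] [-0.64084357 -0.26814686 -0.41987467]
```

View pics/p5.png

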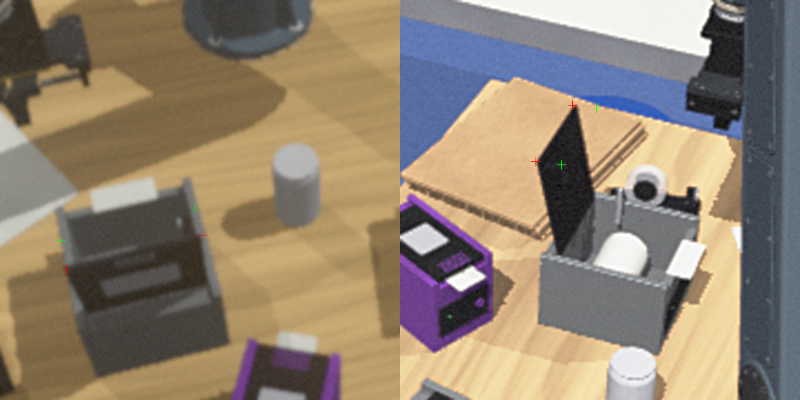

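View pics/scene5.png

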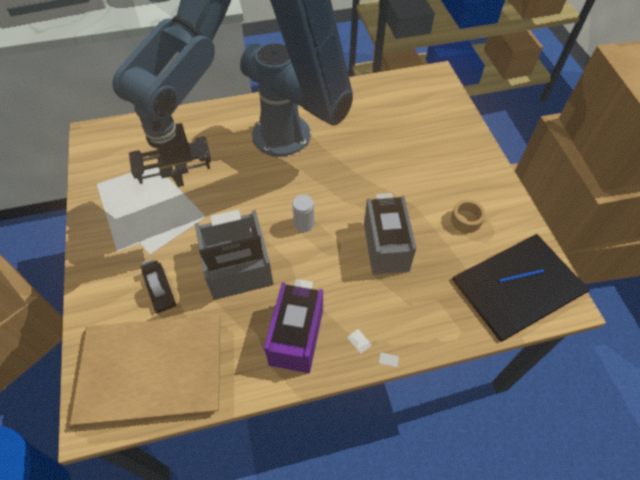

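The plate's top corners sit on the red markers for 1.8 rad, at side (575,105) and (537,161), so the cover is on its stop. The narrow printer is still shut at scene (390,235). The can (303,212), tape (468,217) and dispenser (157,287) are where they were, and the arm is clear.

```bash
python3 -c "
from rig import *
print(hand_in())"
```

```text
the job is handed in; nothing more can be done
None
```

The wide printer's cover is fully open against its stop, and I handed the job in at about 8.3 s of the 43 s allowed.

- **What I did:** With the fingers shut, I pressed the ribbed area at the front of the cover down about 5.6 mm, at 3.7 N. I let it spring ajar, then pushed the front edge up and back with the fingertips. At the stop the wrist force read at most about 27 N. I then backed the arm away.
- **Last checks:** After backing off, the cover stayed put. In the side view its top corners matched the positions expected at 1.8 rad; in the scene view the match was rougher but agreed. The force reading was back to about zero with the arm clear. The narrow printer was still shut, and the can, tape roll and dispenser had not moved.
- **Disagreement:** My first corner measurements from the two cameras differed by about 10 mm in x. The ribs as seen by the wrist and side cameras settled it before I pressed.

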